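# Open the carton clamp on the packing bench

### The arm

A 6-joint arm with a two-finger parallel gripper is mounted at the origin on the work surface. World frame = base frame: x ahead of the robot, y to its left, z up, the work surface at z = 0. Lengths are in m, angles in degrees, forces in N, time in s.
With the tool pointing down it reaches from about 0.25 to 0.725 m from the base axis. Payload 9.7 kg.
Tool frame: the origin (TCP) lies at the very end of the fingers, on their centre line; the grasp point (between the pads) lies 19 mm behind it; y points along the fingers, x is the direction in which the jaws open and shut, and the axes are right-handed (so a half turn about y gives the same grasp; the last joint's range is limited). The gripper opens to 85 mm and grips with 20 to 120 N. Pads are 22 mm wide; open, the fingers measure 114 mm over their backs; the gripper's body (76 mm by 85 mm) begins 54 mm behind the grasp point. The pads swing forward as they close: fully open they stand 13 mm farther back than shut.
Start: joints at [-76.547, 4.979, 10.078, 95.1, 0, 90], TCP at [0.128, -0.535, 0.231] pointing down, gripper open.
Joint ranges: [-179.16, 179.16], [-48.56, 103.87], [-65.8, 70.77], [-126.05, 130.52], [-82.76, 87.17], [-180, 180]. Speed limits (degrees/s): [127.2, 127.2, 147.25, 180, 180, 180].

### API

Orientations are given as [roll, pitch, yaw] about the fixed x, y, z axes, in that order (R = Rz(yaw) Ry(pitch) Rx(roll)).
In Python, from workcell import bot gives the robot as it stands.
- The arm moves only by the shell command python3 -m jog 'ROWS' [FORCE]. ROWS is JSON, a list of rows, each a list of 7 numbers: the closure, from 0 (fully open) to 1 (shut), then the shift along the world's x, y, z in units of 25 mm (1.0 is 25 mm), then the turn, a rotation vector about the world's x, y, z in units of 5 degrees (1.0 is 5 degrees). A call has 1 to 5 rows; each row is the pose to reach, as a shift and turn from the pose commanded when the call began; what a row does not reach only later rows make up. A row lasts 1/10 s, in which the tool goes at most 50 mm and 8.59 degrees, less where a joint would pass 70% of its speed; a pose out of reach is approached as far as the arm can. A call with a gripper value outside its range is refused whole. The fingers move at their own pace and stop on an object; FORCE is the grip in N (left out, the last holds). Time passes only in rows, so rows that repeat a pose let the fingers close. It gives the time, the measured TCP pose, the force and the opening at its end, in the units of the state.
- bot.get_obs(): the state, without advancing time (a new reading comes with each control period).
- bot.camera(name): name is "scene" or "side" or "wrist"; returns (picture, depth): 420x560x3 uint8, red, green, blue; 420x560 float32, m along the optical axis (not along the pixel's ray), 0 where there is no reading.
- bot.camera_model(name): a dict with "fx", "fy", "cx", "cy" (pixels), "rvec" (rotation vector, rad) and "tvec" (3), from world to camera coordinates, as OpenCV has them; the wrist camera has in their place "tool_from_camera" (4x4, takes a point from camera to tool coordinates, whose origin is the TCP and whose axes are the tool frame's). Camera axes: x right, y down, z forward; pixel columns grow to the right and rows downward; lengths in m; the calibration is good to about 2 mm. A picture is of the moment at which its call begins: read the wrist's pose just before it. camera_model takes no time and is no camera call.
- bot.job_done(): hands the job in, once; it reports no verdict.
Trained networks look in the newest picture that a camera, given by its name, has taken for a name from the list of things; names that differ only in an ending like _2 or _b are one class to them, and where a whole thing is asked for, a point or a joint stands for the part that bears it (a point fixed in the world has none). Each returns a list of dicts, best first, with "conf" (0 to 1); they miss things now and then, are a little off and sometimes report something else, mostly with a low value. They report only what shows in the picture. A call takes as long as a camera call.
- bot.regions_of(camera, label): "pixels" (420x560 bool, what is visible of it) and "point" ([row, column] in pixels, amid what is visible of it).
The state is a dict: "time": time; "q": joint angles; "qd": joint speeds; "joint_efforts": joint torques, N m; "ee_pos": TCP position; "tcp_rot": TCP orientation; "wrist_force": force on the tool from outside, world axes, zero at the start; "torque": the same for the moment, N m; "opening": finger opening in m.
Only numpy, scipy, OpenCV 4.12 (cv2) and the standard library are available. Lean on these libraries where they do the work, as an engineer would, in place of code of your own. Each camera call takes 0.05 s, during which the arm holds its last target. There are 200 camera calls.

### The job

Open up the carton clamp for the next carton: with the fingertips press the orange release pad on top of the sliding jaw down to free the ratchet and, keeping it pressed, push the jaw back along its bar until it is fully home against the yellow end stop. Then let the pad spring back up and move away. Nothing is to be picked up; leave the carton, tin, jar and tape roll where they stand.

Things in the scene. Friction and masses are not known exactly. Their poses are not given: they have to be found in the camera images.
- clamp: Carton clamp screwed to the bench: grey base plate 140 (x) x 330 (y) x 12 mm, a steel bar along y above it, an aluminium fixed jaw at its -y end (76 mm tall), a yellow end stop at its +y end (60 mm tall). Origin on the bench surface under the bar; z up; the bar runs along the clamp's y and the sliding jaw opens towards +y. Place and yaw vary.
- jaw (a joint): Sliding jaw's place along the bar, m, growing as it opens (clamp's +y): 0 = most closed, 0.12 = against the end stop. A black carriage 64 x 64 mm with an aluminium plate 120 mm wide, 76 mm tall on its -y side. A ratchet (6 mm teeth) stops it opening unless the release pad is held at least 5 mm down; then it slides with about 2 N. It catches again when the pad comes up (play up to 6 mm).
- release (a joint): How far the release pad is pressed, m: 0 = up, 0.010 = fully down on its stop. Spring: about 4 N to start, 10 N fully down; it comes back up by itself.
- pad (a point): Centre of the top face of the orange release pad, a flat plate 50 mm (across the bar, x) x 46 mm (along the bar, y); its top is 84 mm above the bench when up and 74 mm when fully down. It travels with the jaw. Axes as the clamp's.
- rib (a point): Middle of the upper edge of the push rib's face towards the pad, 104 mm above the bench. The black rib is 60 mm wide (x), 10 mm thick, stands 27 mm beyond the pad centre towards the clamp's +y, and rises 20 mm above the pad when the pad is up. A fingertip on the pad can push against it towards +y.
- end_stop (a point): Middle of the upper edge of the yellow end stop's face, 60 mm above the bench, towards the jaw; the carriage's +y face (34 mm in +y from the jaw's middle, 37 mm from the pad centre) comes to rest on it.
- carton: Loose closed white carton with a brown tape band, 110 x 170 x 85 mm high, standing beyond the clamp; origin at the centre of its underside. Bystander.
- tin: Loose food tin with a green label, 62 mm diameter, 85 mm tall, upright; origin at the centre of its underside. Bystander.
- jar: Loose jar with yellow label and red cap, 60 mm diameter, 90 mm tall, upright; origin at the centre of its underside. Bystander.
- tape_roll: Loose amber roll of packing tape lying flat, 92 mm outer diameter, 48 mm high; origin at the centre of its underside. Bystander.

How it is judged (in metres and radians):
On the way, in this order (a step that is already met when the one before it is completed fails the run):
1. the release pad is pressed down before the jaw has come back (value of joint release above 0.005 m and value of joint jaw below 0.1 m and contact force between the fingers and release above 1 N), for 0.05 s.
2. the jaw is pushed back to the end stop (value of joint jaw above 0.115 m), for 0.1 s.
At the end, for the whole second after the job is handed in: The sliding jaw is at rest within 5 mm of the end stop, the release pad is back up (within 2 mm), and the carton, tin, jar and tape roll stand within 20 mm of where they were, tin and jar upright (value of joint jaw above 0.115 m and value of joint release below 0.002 m and velocity of joint jaw between -0.01 and 0.01 m/s and distance of each of carton, tin, jar, tape_roll from where it was at the start of the episode below 0.02 m and angle between each of tin, jar's own z axis and vertical below 0.2 rad); the robot touches nothing.
It fails at once if a bystander (carton, tin, jar or tape roll) is lifted, carried or shoved more than 20 mm (distance of any of carton, tin, jar, tape_roll from where it was at the start of the episode above 0.02 m).
It also fails if it takes over 35 s, if anything falls off the work surface, if the arm or the gripper's body presses on something with over 40 N, if the wrist force passes 120 N, or if a joint passes its speed limit or range.

## Working session

There is one attempt and no reset: what is moved stays moved. The work goes in short steps, Python scripts to look and compute and a shell command to move; the robot and the scene stay as the last step left them, time stands still between calls to the robot, and variables do not carry over. Pictures are saved under pics/ and viewed, about 8 in all and at most 12, crops included, and the job is handed in when it is done.

```bash
mkdir -p pics; cat > h.py <<'E'
import numpy as np,cv2
from workcell import bot
def world(cam,depth,mask):
    m=bot.camera_model(cam);R=cv2.Rodrigues(np.array(m["rvec"],float))[0];t=np.array(m["tvec"],float).ravel()
    r,c=np.nonzero(mask&(depth>0));z=depth[r,c]
    P=np.c_[(c-m["cx"])/m["fx"]*z,(r-m["cy"])/m["fy"]*z,z]
    return (P-t)@R, r, c
E
python3 - <<'E'
from h import *
ims=[]
for cam in("scene","side"):
    im,d=bot.camera(cam);ims.append(im)
    np.save(f"{cam}.npy",d); cv2.imwrite(f"pics/{cam}0.png",im[...,::-1])
    for l in("pad","rib","end_stop","clamp","tin","jar","carton","tape_roll"):
        rr=bot.regions_of(cam,l)
        for g in rr[:1]:
            P,_,_=world(cam,d,g["pixels"])
            print(cam,l,round(g["conf"],2),np.round(g["point"]),g["pixels"].sum(),np.round(np.median(P,0),3) if len(P) else 0, np.round(np.percentile(P,98,axis=0),3),np.round(np.percentile(P,2,axis=0),3))
    # orange
    hsv=cv2.cvtColor(im,cv2.COLOR_RGB2HSV)
    m=cv2.inRange(hsv,(5,150,120),(18,255,255))>0
    P,r,c=world(cam,d,m);k=abs(P[:,2]-.084)<.006
    if k.sum()>10: print("orange",k.sum(),P[k].mean(0),cv2.minAreaRect((P[k][:,:2]*1000).astype(np.float32)),r[k].mean(),c[k].mean())
o=bot.get_obs();print(o)
E
```

```text
scene pad 0.59 [210. 229.] 759 [ 0.556 -0.042  0.084] [ 0.581 -0.017  0.087] [ 0.531 -0.065  0.081]
scene rib 0.71 [224. 231.] 3200 [ 0.562 -0.057  0.075] [ 0.621 -0.004  0.104] [ 0.516 -0.095  0.022]
scene end_stop 0.74 [248. 232.] 15036 [ 0.573 -0.078  0.016] [0.662 0.1   0.093] [ 0.467 -0.211  0.009]
scene clamp 0.65 [245. 228.] 14773 [ 0.573 -0.079  0.017] [0.662 0.099 0.093] [ 0.467 -0.21   0.009]
scene tin 0.83 [168. 166.] 1733 [ 0.413 -0.023  0.074] [0.43  0.012 0.087] [ 0.375 -0.044  0.001]
scene jar 0.76 [182. 339.] 1530 [0.672 0.107 0.073] [0.696 0.144 0.092] [0.644 0.094 0.009]
scene carton 0.71 [284. 344.] 9123 [ 0.773 -0.051  0.085] [0.832 0.05  0.088] [ 0.709 -0.123  0.003]
scene tape_roll 0.69 [232. 130.] 2123 [ 0.437 -0.15   0.037] [ 0.479 -0.107  0.05 ] [ 0.393 -0.193  0.002]
orange 743 [ 0.55590906 -0.04094387  0.08410373] ((555.5659790039062, -40.801002502441406), (48.86140823364258, 46.09077453613281), 19.70922088623047) 210.87617765814267 228.4064602960969
side pad 0.81 [233. 288.] 551 [ 0.551 -0.044  0.084] [ 0.581 -0.018  0.086] [ 0.527 -0.068  0.068]
side rib 
[... 828 characters left out ...]
73632812) 232.72837022132796 284.4627766599598
{'time': 0.9, 'q': array([-7.65466086e+01,  4.98077303e+00,  1.00788497e+01,  9.51004122e+01,
        8.57584581e-04,  9.00003438e+01]), 'qd': array([ 0.06739426,  0.05659096, -0.00717336,  0.07557829,  0.05467221,
        0.04316262]), 'joint_efforts': array([-1.71422002e-03, -5.20092022e+01,  4.64862549e+01,  1.32102221e-03,
        3.76317678e-05,  2.13020407e-06]), 'ee_pos': array([ 0.12796307, -0.53490281,  0.23127186]), 'tcp_rot': array([-8.99991424e+01,  2.33552938e-03, -7.65469525e+01]), 'wrist_force': array([-0.77888232, -0.90858979, -0.03859085]), 'torque': array([ 0.04643753, -0.01554154,  0.00791843]), 'opening': 0.08570935851170675}
```

View pics/scene0.png

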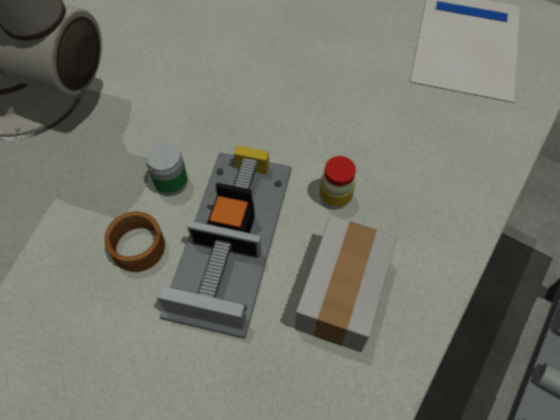

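View pics/side0.png

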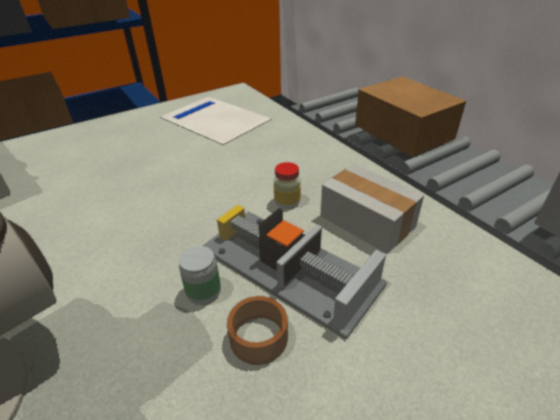

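The scene view shows the yellow stop at about (row 160, col 250), the pad at (211, 229) and the fixed jaw at (305, 203). The tin, at (168, 166), is near the clamp. Next I'll get the clamp yaw.

```bash
python3 - <<'E'
from h import *
for cam in("scene","side"):
    im=cv2.imread(f"pics/{cam}0.png");d=np.load(cam+".npy");hsv=cv2.cvtColor(im,cv2.COLOR_BGR2HSV)
    P,r,c=world(cam,d,np.ones(d.shape,bool))
    near=lambda h0,h1,z0,z1:(cv2.inRange(hsv,(h0,120,80),(h1,255,255))>0)[r,c]&(P[:,2]>z0)&(P[:,2]<z1)&(abs(P[:,0]-.53)<.13)&(abs(P[:,1])<.1)
    k=near(20,32,.055,.066)
    print(cam,"yellow top",k.sum(),P[k].mean(0),cv2.minAreaRect((P[k][:,:2]*1000).astype(np.float32)))
    k=(abs(P[:,2]-.104)<.004)&(abs(P[:,0]-.55)<.08)&(abs(P[:,1])<.1)
    print("rib top",k.sum(),P[k].mean(0),cv2.minAreaRect((P[k][:,:2]*1000).astype(np.float32)))
    k=(abs(P[:,2]-.012)<.004)&(abs(P[:,0]-.56)<.17)&(abs(P[:,1]+.06)<.2)
    print("base",cv2.minAreaRect((P[k][:,:2]*1000).astype(np.float32)))
E
```

```text
scene yellow top 299 [0.51172813 0.08628072 0.05995231] ((512.2957763671875, 87.46187591552734), (57.783084869384766, 20.67479133605957), 19.304405212402344)
rib top 211 [ 0.54553675 -0.01148555  0.10335842] ((544.6223754882812, -11.147834777832031), (59.55081558227539, 11.998083114624023), 19.021886825561523)
base ((539.682373046875, -43.20393371582031), (362.00018310546875, 291.3367004394531), 85.91561889648438)
side yellow top 211 [0.50750269 0.08407461 0.05952885] ((508.82537841796875, 86.6995849609375), (59.44088363647461, 20.13301658630371), 17.584074020385742)
rib top 141 [ 0.54126566 -0.01279079  0.10305665] ((542.5422973632812, -12.318880081176758), (58.702022552490234, 10.289900779724121), 20.081968307495117)
base ((541.1769409179688, -50.3736572265625), (344.11138916015625, 344.6100158691406), 12.16171932220459)
```

```bash
python3 -m jog '[[1,1.12,1.35,0,0,0,1.27],[1,2.25,2.7,0,0,0,2.54],[1,3.37,4.05,0,0,0,3.81],[1,4.5,5.4,0,0,0,5.08],[1,5.62,6.75,0,0,0,6.35]]' 40
python3 -m jog '[[1,1.12,1.35,0,0,0,1.27],[1,2.25,2.7,0,0,0,2.54],[1,3.37,4.05,0,0,0,3.81],[1,4.5,5.4,0,0,0,5.08],[1,5.62,6.75,0,0,0,6.35]]'
python3 -m jog '[[1,1.12,1.35,0,0,0,1.27],[1,2.25,2.7,0,0,0,2.54],[1,3.37,4.05,0,0,0,3.81],[1,4.5,5.4,0,0,0,5.08],[1,5.62,6.75,0,0,0,6.35]]'
python3 -m jog '[[1,0,0,-1,0,0,0],[1,0,0,-2,0,0,0],[1,0,0,-3,0,0,0],[1,0,0,-3.6,0,0,0],[1,0,0,-3.6,0,0,0]]'
```

```text
time: 1.4
ee_pos: [0.2692, -0.3647, 0.2314]
tcp_rot: [-90.0, -0.0, -44.6]
wrist_force: [0.5, -0.6, -0.8]
opening: 0.0124
time: 1.9
ee_pos: [0.4098, -0.1958, 0.2316]
tcp_rot: [-90.0, -0.0, -12.8]
wrist_force: [1.2, -0.7, -0.2]
opening: -0.0001
time: 2.4
ee_pos: [0.5504, -0.0269, 0.2314]
tcp_rot: [-90.0, -0.0, 19.0]
wrist_force: [0.4, -0.7, 0.4]
opening: -0.0003
time: 2.9
ee_pos: [0.5484, -0.0286, 0.1393]
tcp_rot: [-89.9, 0.2, 18.7]
wrist_force: [0.9, -0.4, 0.2]
opening: 0.0001
```

```bash
python3 - <<'E'
from h import *
o=bot.get_obs();print(o["ee_pos"],o["tcp_rot"],o["opening"],o["wrist_force"],o["time"])
R=cv2.Rodrigues(np.array([0,0,0.]))[0]
from scipy.spatial.transform import Rotation as Ro
T=np.array(bot.camera_model("wrist")["tool_from_camera"]);m=bot.camera_model("wrist")
W=np.eye(4);W[:3,:3]=Ro.from_euler("xyz",o["tcp_rot"],degrees=True).as_matrix();W[:3,3]=o["ee_pos"];W=W@T
im,d=bot.camera("wrist");cv2.imwrite("pics/w1.png",im[...,::-1])
s,_=bot.camera("side");cv2.imwrite("pics/s1.png",s[...,::-1])
cv2.imwrite("pics/ws1.png",np.vstack([im[:300,:],s[80:380]])[...,::-1])
r,c=np.nonzero(d>0);z=d[r,c];P=np.c_[(c-m["cx"])/m["fx"]*z,(r-m["cy"])/m["fy"]*z,z]@W[:3,:3].T+W[:3,3]
hsv=cv2.cvtColor(im,cv2.COLOR_RGB2HSV)[r,c]
def f(n,k):
    if k.sum()>20: print(n,k.sum(),P[k].mean(0),cv2.minAreaRect((P[k][:,:2]*1000).astype(np.float32)))
k=(hsv[:,0]>4)&(hsv[:,0]<18)&(hsv[:,1]>150)&(abs(P[:,2]-.084)<.005);f("pad",k)
k=(hsv[:,0]>19)&(hsv[:,0]<33)&(hsv[:,1]>120)&(abs(P[:,2]-.06)<.005)&(P[:,0]<.6);f("yel",k)
f("rib",(abs(P[:,2]-.104)<.003)&(abs(P[:,0]-.54)<.06)&(abs(P[:,1])<.06))
E
```

```text
[ 0.54843751 -0.02864873  0.13929228] [-89.93160361   0.17555051  18.70014914] 5.636021465192509e-05 [ 0.90846788 -0.39983396  0.15644567] 2.9
pad 3003 [ 0.55361989 -0.0372675   0.08452053] ((601.4683837890625, 9.954681396484375), (203.0621795654297, 60.427249908447266), 48.56402587890625)
yel 3352 [0.51006076 0.08622777 0.06013707] ((509.889892578125, 86.40132141113281), (59.644866943359375, 20.184322357177734), 18.813133239746094)
rib 1561 [ 0.54378526 -0.01133493  0.10392709] ((543.9774169921875, -11.773381233215332), (59.061988830566406, 9.974124908447266), 18.813135147094727)
```

View pics/ws1.png

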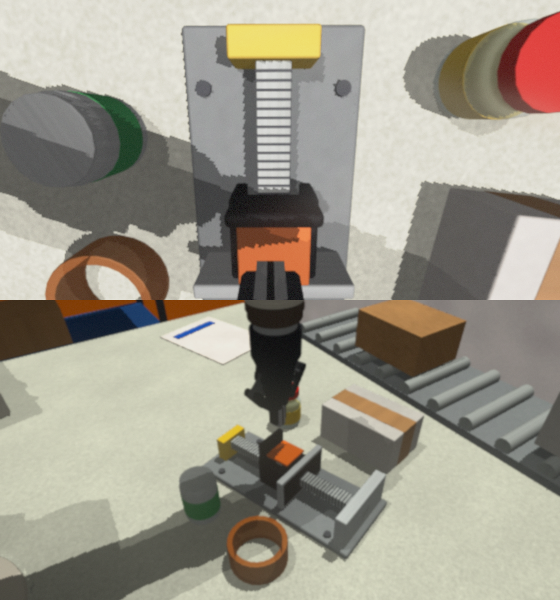

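The wrist view shows the shut fingers over the pad's near side, with the rib ahead. The gap to the rib is about 1.4 mm, so I'll back off slightly and descend.

```bash
python3 -m jog '[[1,0.02,-0.06,-0.6,0,0,0],[1,0.02,-0.06,-1.2,0,0,0],[1,0.02,-0.06,-1.8,0,0,0],[1,0.02,-0.06,-2.0,0,0,0],[1,0.02,-0.06,-2.0,0,0,0]]'
python3 -m jog '[[1,0,0,-0.1,0,0,0],[1,0,0,-0.25,0,0,0],[1,0,0,-0.4,0,0,0],[1,0,0,-0.4,0,0,0]]'
```

```text
time: 3.5
ee_pos: [0.5492, -0.0301, 0.0899]
tcp_rot: [-90.0, 0.1, 18.7]
wrist_force: [-1.0, 0.2, 1.2]
opening: 0.0002
time: 3.9
ee_pos: [0.5504, -0.0302, 0.0816]
tcp_rot: [-90.0, -0.1, 18.7]
wrist_force: [0.7, -0.4, 5.1]
opening: 0.0001
```

```bash
python3 -m jog '[[1,0,0,-0.12,0,0,0],[1,0,0,-0.25,0,0,0],[1,0,0,-0.25,0,0,0],[1,0,0,-0.25,0,0,0]]'
```

```text
time: 4.3
ee_pos: [0.5504, -0.0302, 0.0762]
tcp_rot: [-90.0, -0.1, 18.7]
wrist_force: [-1.9, 0.1, 8.0]
opening: -0.0001
```

```bash
python3 -m jog '[[1,-0.08,0.23,0,0,0,0],[1,-0.23,0.68,0,0,0,0],[1,-0.39,1.14,0,0,0,0],[1,-0.54,1.59,0,0,0,0],[1,-0.70,2.05,0,0,0,0]]'
```

```text
time: 4.8
ee_pos: [0.5329, 0.021, 0.0763]
tcp_rot: [-90.1, -0.1, 18.7]
wrist_force: [0.2, -3.5, 8.3]
opening: -0.0
```

```bash
python3 -m jog '[[1,-0.14,0.42,0,0,0,0],[1,-0.28,0.84,0,0,0,0],[1,-0.38,1.14,0,0,0,0],[1,-0.45,1.33,0,0,0,0],[1,-0.45,1.33,0,0,0,0]]'
python3 -m jog '[[1,-0.02,0.06,0,0,0,0],[1,-0.04,0.12,0,0,0,0],[1,-0.04,0.12,0,0,0,0]]'
```

```text
time: 5.3
ee_pos: [0.5215, 0.0548, 0.0763]
tcp_rot: [-90.0, -0.1, 18.7]
wrist_force: [-1.8, 0.3, 8.2]
opening: -0.0002
time: 5.6
ee_pos: [0.5211, 0.0567, 0.0764]
tcp_rot: [-90.1, -0.1, 18.7]
wrist_force: [1.0, -4.6, 7.2]
opening: 0.0002
```

```bash
python3 -m jog '[[1,-0.02,0.06,0,0,0,0],[1,-0.04,0.12,0,0,0,0],[1,-0.04,0.12,0,0,0,0],[1,-0.04,0.12,0,0,0,0]]'
```

```text
time: 6.0
ee_pos: [0.5205, 0.0588, 0.0765]
tcp_rot: [-90.2, -0.1, 18.6]
wrist_force: [3.4, -9.8, 7.5]
opening: -0.0001
```

```bash
python3 -m jog '[[1,-0.02,0.06,0,0,0,0],[1,-0.03,0.09,0,0,0,0],[1,-0.03,0.09,0,0,0,0]]'
python3 - <<'E'
from h import *
from scipy.spatial.transform import Rotation as Ro
o=bot.get_obs();m=bot.camera_model("wrist");T=np.array(m["tool_from_camera"])
W=np.eye(4);W[:3,:3]=Ro.from_euler("xyz",o["tcp_rot"],degrees=True).as_matrix();W[:3,3]=o["ee_pos"];W=W@T
im,d=bot.camera("wrist");cv2.imwrite("pics/w2.png",im[...,::-1])
r,c=np.nonzero(d>0);z=d[r,c];P=np.c_[(c-m["cx"])/m["fx"]*z,(r-m["cy"])/m["fy"]*z,z]@W[:3,:3].T+W[:3,3]
k=(abs(P[:,2]-.104)<.003)&(abs(P[:,0]-.515)<.06)&(abs(P[:,1]-.07)<.06)
print(P[k].mean(0),cv2.minAreaRect((P[k][:,:2]*1000).astype(np.float32)))
E
```

```text
time: 6.3
ee_pos: [0.5205, 0.0588, 0.0765]
tcp_rot: [-90.5, -0.1, 18.5]
wrist_force: [6.1, -23.1, 6.3]
opening: 0.0001
[0.51468616 0.07293366 0.10387151] ((515.525146484375, 70.82553100585938), (59.628028869628906, 15.837311744689941), 18.161537170410156)
```

View pics/w2.png

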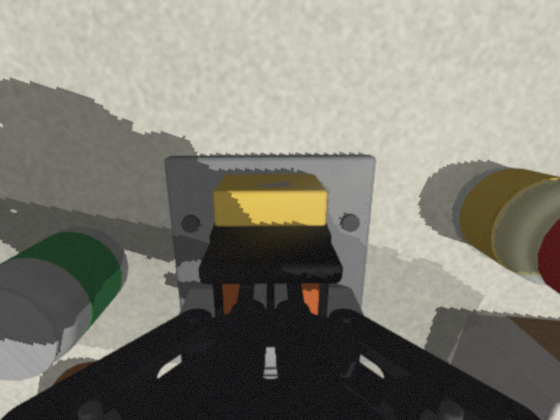

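The jaw is on the stop: the tip stands still while the push force rises to 24 N, and the rib is against the yellow stop at about (row 235, col 270). I'll ease the push slightly so friction doesn't drag the jaw back, then lift.

```bash
python3 -m jog '[[1,0.02,-0.06,0,0,0,0],[1,0.02,-0.06,0.15,0,0,0],[1,0.02,-0.06,0.35,0,0,0],[1,0.02,-0.06,0.6,0,0,0],[1,0.02,-0.06,0.6,0,0,0]]'
python3 -m jog '[[1,0.06,-0.18,0.2,0,0,0],[1,0.06,-0.18,1,0,0,0],[1,0.06,-0.18,2.5,0,0,0],[1,0.06,-0.18,4,0,0,0],[1,0.06,-0.18,5.5,0,0,0]]'
python3 -m jog '[[1,0,-1,0,0,0,0],[1,-0.5,-2.5,0,0,0,0],[1,-1.5,-4,0,0,0,0],[1,-2.5,-5.5,0,0,0,0],[1,-2.5,-5.5,0,0,0,0]]'
python3 - <<'E'
from h import *
cv=[]
for cam in("scene","side"):
    im,d=bot.camera(cam);cv.append(im)
    P,r,c=world(cam,d,np.ones(d.shape,bool));hsv=cv2.cvtColor(im,cv2.COLOR_RGB2HSV)[r,c]
    def f(n,k):
        if k.sum()>20:print(cam,n,k.sum(),P[k].mean(0).round(4),cv2.minAreaRect((P[k][:,:2]*1000).astype(np.float32)))
    reg=(abs(P[:,0]-.515)<.07)&(abs(P[:,1]-.05)<.07)
    f("pad",reg&(hsv[:,0]>4)&(hsv[:,0]<18)&(hsv[:,1]>150)&(abs(P[:,2]-.081)<.01))
    f("rib",reg&(abs(P[:,2]-.104)<.004))
    f("yel",reg&(hsv[:,0]>19)&(hsv[:,0]<33)&(hsv[:,1]>120)&(abs(P[:,2]-.06)<.006))
    for l in("tin","jar","carton","tape_roll"):
        for g in bot.regions_of(cam,l)[:1]:print(l,np.round(np.median(world(cam,d,g["pixels"])[0],0),3))
cv2.imwrite("pics/end.png",np.vstack([cv[0][100:400],cv[1][100:400]])[...,::-1])
o=bot.get_obs();print(o["time"],o["ee_pos"],o["wrist_force"])
E
```

```text
time: 6.85
ee_pos: [0.5195, 0.0585, 0.09]
tcp_rot: [-90.3, 0.1, 18.6]
wrist_force: [1.7, -14.1, -0.1]
opening: 0.0003
time: 7.35
ee_pos: [0.5202, 0.0566, 0.2291]
tcp_rot: [-90.0, -0.0, 18.7]
wrist_force: [1.3, -0.4, 0.6]
opening: 0.0002
time: 7.85
ee_pos: [0.4558, -0.0839, 0.2284]
tcp_rot: [-90.0, -0.0, 18.5]
wrist_force: [0.2, 0.4, -0.2]
opening: 0.0003
scene pad 746 [0.5265 0.0445 0.0837] ((525.7565307617188, 46.706546783447266), (52.06178283691406, 53.40545654296875), 19.142047882080078)
scene rib 191 [0.5161 0.0728 0.1033] ((516.05126953125, 74.049560546875), (59.538780212402344, 12.042189598083496), 19.292404174804688)
scene yel 29 [0.5389 0.0809 0.0593] ((546.3222045898438, 47.60479736328125), (108.58392333984375, 49.512760162353516), 80.98262023925781)
tin [ 0.413 -0.023  0.074]
jar [0.673 0.107 0.07 ]
carton [ 0.773 -0.051  0.085]
tape_roll [ 0.436 -0.15   0.037]
side pad 440 [0.5224 0.0414 0.0839] ((522.6731567382812, 45.082950592041016), (48.378196716308594, 51.424068450927734), 18.75641632080078)
side rib 81 [0.5027 0.0682 0.103 ] ((503.28485107421875, 70.10787963867188), (37.39788055419922, 11.267533302307129), 21.174287796020508)
side yel 33 [0.4845 0.0798 0.0595] ((483.701416015625, 79.00679016113281), (26.492027282714844, 9.042171478271484), 69.54057312011719)
tin [ 0.393 -0.034  0.068]
carton [ 0.733 -0.058  0.08 ]
tape_roll [ 0.429 -0.155  0.035]
8.35 [ 0.45822665 -0.08029525  0.22732901] [ 0.12742891  0.24666025 -0.88244001]
```

View pics/end.png

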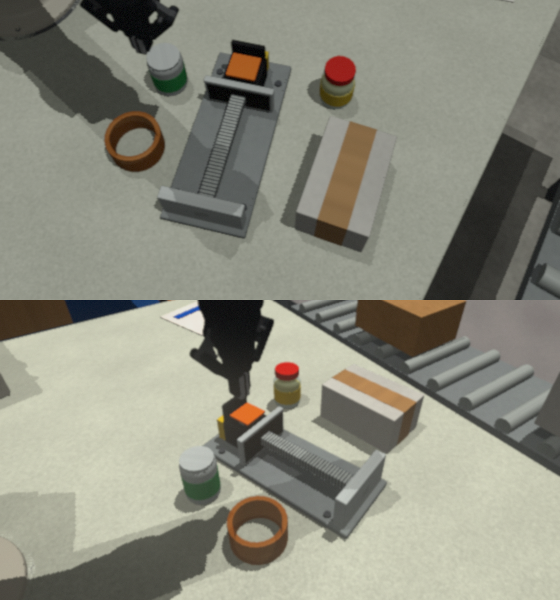

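```bash
python3 -c "
from workcell import bot
print(bot.job_done())"
```

```text
the job is handed in; nothing more can be done
None
```

The jaw is back against the yellow end stop, the release pad is up again, and the job is handed in. I pressed the pad about 8 mm down with the shut fingertips and pushed the rib about 90 mm along the bar. I kept pushing lightly while lifting so the jaw would not be dragged back.

**Jaw:** At the stop the tip stood still while the push force rose to about 24 N. In the scene camera the rib moved 90 mm, against 89 mm expected. It ended about 14 mm from the centre of the stop, where 15 mm would be fully home.

**Pad:** Its top measured 84 mm above the bench in both cameras, which is fully up.

**Bystanders:** In the scene camera the carton, tin, jar and tape roll were within 1 mm of where they started. The side camera agreed for carton, tin and tape roll, but its network missed the jar in the final picture. The jar is visible and upright there.

**Robot:** At the last check it was clear of everything, with the TCP 0.23 m up and under 1 N on the wrist, at 8.35 s on the clock.

**Check that failed:** The yellow stop could not be re-measured at the end because the jaw hid it. I used its earlier position instead.

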